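# Clip the eight-well tube block onto the bench mixer

### The arm

A 6-joint arm with a two-finger parallel gripper is mounted at the origin on the work surface. World frame = base frame: x ahead of the robot, y to its left, z up, the work surface at z = 0. Lengths are in m, angles in rad, forces in N, time in s.
With the tool pointing down it reaches from about 0.275 to 0.85 m from the base axis. Payload 5.2 kg.
Tool frame: the origin (TCP) lies between the finger pads; the fingertips stand 19 mm ahead of it and the grasp point (between the pads) is the TCP; z points along the fingers, y is the line along which they close (so a half turn about z gives the same grasp; the last joint's range is limited). The gripper opens to 85 mm and grips with 20 to 120 N. Pads are 22 mm wide; open, the fingers measure 114 mm over their backs; the gripper's body (76 mm by 85 mm) begins 54 mm behind the grasp point. The pads swing forward as they close: fully open they stand 13 mm farther back than shut.
Start: joints at [1.146, 0.259, 1.535, -0, 1.348, -0.203], TCP at [0.121, 0.537, 0.25] pointing down, gripper open.
Joint ranges: [-3.14, 3.14], [-0.91, 2.08], [0.19, 2.58], [-1.22, 4.36], [0.22, 2.71], [-3.12, 3.12]. Speed limits (rad/s): [2.57, 2.57, 3.14, 3.14, 3.14, 3.14].

### API

Orientations are given as a rotation vector (axis times angle).
In Python, from cell import bot, imaging gives the robot as it stands. Calls block until the motion is done:
- bot.move_to(position, orientation): joint-space move of the TCP to a pose.
- bot.move_l(position, max_speed=0.15, ori=None, guard=None): straight line of the TCP; ori=None keeps the orientation; max_speed is the mean speed in m/s. With guard (N) it stops when the force on the tool has changed by that much, and returns True; else False.
- bot.goto_joints(angles): joint-space move.
- bot.ungrasp() and bot.grab(grip_force=None): open the fingers fully, or close them until they stop; grip_force is the grip in N (None keeps the last).
- bot.dwell(seconds).
- bot.solve_ik(position, orientation): joint angles nearest the present ones, or None.
- bot.get_obs(): the state.
- imaging.get_image(name): name is "side" or "top"; returns (picture, depth): 420x560x3 uint8, red, green, blue; 420x560 float32, m along the optical axis (not along the pixel's ray), 0 where there is no reading.
- imaging.camera_params(name): a dict with "K" (3x3 intrinsics, pixels), "k1" (the pictures are not rectified: a ray, as slopes to the right and down, at radius r is drawn at 1 + k1 r^2 times it, then the intrinsics apply), "origin" and "orientation" of the camera in the world. Camera axes: x right, y up, looking along -z (the intrinsics and any distortion apply to the point x, -y, -z); pixel columns grow to the right and rows downward; lengths in m; the calibration is good to about 2 mm. A picture is of the moment at which its call begins. camera_params takes no time and is no camera call.
A pose or a line that the arm cannot do raises bot.IKError and nothing moves.
- bot.finish_job(): hands the job in; it is judged then, once.
The state is a dict: "t": time; "joints": joint angles; "joint_vel": joint speeds; "joint_torque": joint torques, N m; "tcp_pos": TCP position; "eef_rot": TCP orientation; "ft_force": force on the tool from outside, world axes, zero at the start; "ft_torque": the same for the moment, N m; "grip_width": opening from 0.0 (shut) to 1.0 (fully open); "gripper_force": force on a finger pad.
Only numpy, scipy, OpenCV 4.12 (cv2) and the standard library are available. Lean on these libraries where they do the work, as an engineer would, in place of code of your own. Each camera call takes 0.05 s, during which the arm holds its last target. There are 200 camera calls.

### The job

Fit the tube block with the eight narrow wells onto the empty mixer: hook its lip under the rail while its other end is still raised, then rock that end down until the sprung foot clicks under the catch bar. Leave it sitting level in the middle of the deck.

Things in the scene. Friction and masses are not known exactly. Their poses are not given: they have to be found in the camera images.
- tube_block: Loose white block, box 100 (x) x 54 (y) x 46 mm (z), about 0.2 kg (+-1/3), EIGHT 17 mm wells on top; a look-alike with three wide wells is not wanted. Origin: centre of underside, z up, yaw within 0.35 rad. Grip from above across the 54 mm at mid-length. Lip at the -x end; sprung foot at the +x end, sloping from its nose (16 mm out) back to 3 mm out at the bottom, gives 12 mm towards -x.
- lip (a point): Middle of the lip's end, at (-66, 0, 18) mm of the block; lip 16 long, 36 wide, 8 thick. It goes under the rail's flange with the block tilted 10-25 deg, foot end up, and its body's lower edge (x = -50) 0-10 mm above the deck. Slide in to the web, rock down: the foot's slope meets the bar at about 10 deg.
- nose (a point): Tip of the foot's nose, at (66, 0, 25) mm of the block when sprung out. From 10 deg on, pushing down with 5-10 N on the block's top near the foot end takes it past the catch bar with a click and slides the block home; left to its weight it stops at about 7 deg. Seated, the block's top is 101 mm above the bench.
- mixer: Fixed white mixer 250 x 170 mm, deck 55 mm above the bench, sides open. Origin: on the bench below the seated block's origin, same axes; yaw within 0.25 rad. Rail along y, 100 mm: web face at x = -68 mm, flange from there to x = -54, underside 25 mm over the deck at the web, 32 at its mouth, top 38. Catch bar along y, 8 mm thick: axis x = 64, 33 mm over the deck; end posts at y = +-50, 42 high.
Mind the look-alikes: they are no part of the job. What is shaped like the tube_block but red is not meant.

How it is judged:
On the way:
1. the block's lip is under the rail while its foot end is still raised (x of lip in the frame of mixer between -0.074 and -0.057 m and y of lip in the frame of mixer between -0.03 and 0.03 m and z of lip in the frame of mixer between 0.055 and 0.083 m and z of nose in the frame of mixer above 0.092 m), for 0.1 s.
At the end, for the whole second after the job is handed in: The eight-well block sits on the mixer's deck at rest, level within 5 degrees and square to the rail within 10 degrees, its lip under the rail within 25 mm of the rail's middle, and the foot's nose sprung out below the catch bar (x of lip in the frame of mixer between -0.074 and -0.056 m and y of lip in the frame of mixer between -0.025 and 0.025 m and z of lip in the frame of mixer between 0.055 and 0.081 m and x of nose in the frame of mixer above 0.06 m and z of nose in the frame of mixer below 0.085 m and angle between tube_block's own z axis and vertical below 0.09 rad and angle between the x axis of tube_block and the x axis of mixer, either way round below 0.18 rad and linear speed of tube_block below 0.02 m/s); the robot touches nothing.
It also fails if it takes over 38 s, if anything falls off the work surface, if the arm or the gripper's body presses on something with over 40 N, if the wrist force passes 120 N, or if a joint passes its speed limit or range.

## Working session

There is one attempt and no reset: what is moved stays moved. The work goes in short steps, each a Python script; the robot and the scene stay as the last script left them, time stands still between calls to the robot, and variables do not carry over. Pictures are saved under pics/ and viewed, at most 10 in all, crops included, and the job is handed in when it is done.

```bash
mkdir -p pics; ls
cat > h.py <<'E'
import numpy as np, cv2
from scipy.spatial.transform import Rotation as R
from cell import bot, imaging
def Rc(p):
    o=np.array(p["orientation"],float)
    return o if o.shape==(3,3) else (R.from_rotvec(o).as_matrix() if o.size==3 else R.from_quat(o).as_matrix())
def rays(name,uv):
    p=imaging.camera_params(name);K=np.array(p["K"]);k=p["k1"]
    uv=np.atleast_2d(np.asarray(uv,float))
    d=(uv-K[:2,2])/[K[0,0],K[1,1]];s=d.copy()
    for _ in range(20): s=d/(1+k*(s**2).sum(1,keepdims=True))
    c=np.c_[s[:,0],-s[:,1],-np.ones(len(s))]
    return np.array(p["origin"]),c@Rc(p).T
def plane(name,uv,z):
    o,d=rays(name,uv);return o+d*((z-o[2])/d[:,2])[:,None]
def pts(name,uv,dep):
    o,d=rays(name,uv);return o+d*np.asarray(dep).reshape(-1,1)
def cloud(name,dep):
    v,u=np.mgrid[:420,:560];return pts(name,np.c_[u.ravel(),v.ravel()],dep.ravel()).reshape(420,560,3)
E
python3 - <<'E'
from h import *
for n in("top","side"):
    im,d=imaging.get_image(n);cv2.imwrite(f"pics/{n}0.png",im[:,:,::-1]);np.savez(f"{n}0.npz",im=im,d=d);p=imaging.camera_params(n);print(n,p)
print(bot.get_obs())
E
```

```text
pics
top {'K': array([[512.13284979,   0.        , 278.32146713],
       [  0.        , 512.13284979, 214.88774122],
       [  0.        ,   0.        ,   1.        ]]), 'k1': -0.14748674477152857, 'origin': array([0.28443913, 0.10758891, 1.19833869]), 'orientation': array([ 0.09351024, -0.06896994, -1.59519367])}
side {'K': array([[470.95886918,   0.        , 277.54975442],
       [  0.        , 470.95886918, 209.85420389],
       [  0.        ,   0.        ,   1.        ]]), 'k1': 0.05324131841244505, 'origin': array([-0.08492029, -0.71017998,  0.81078031]), 'orientation': array([ 0.88804956, -0.25790664, -0.51741294])}
{'t': 0.1, 'joints': array([ 1.14619635e+00,  2.59252059e-01,  1.53597434e+00,  7.93237924e-07,
        1.34796757e+00, -2.02790546e-01]), 'joint_vel': array([-0.00018587, -0.00096035, -0.00099615,  0.00070888,  0.00081148,
        0.00221226]), 'joint_torque': array([ 3.15772595e-03, -4.46971393e+01, -2.91251063e+01, -8.02678142e-05,
        5.99261199e-03,  3.18972036e-05]), 'tcp_pos': array([0.12078712, 0.53612947, 0.24956723]), 'eef_rot': array([-3.47649034e-01, -3.12179912e+00,  2.39183773e-03]), 'ft_force': array([-0.18199154, -0.46195883,  0.24731031]), 'ft_torque': array([ 0.01886863, -0.05973281, -0.01285199]), 'gripper_force': 0.0, 'grip_width': 1.0003967230348447}
```

View pics/top0.png

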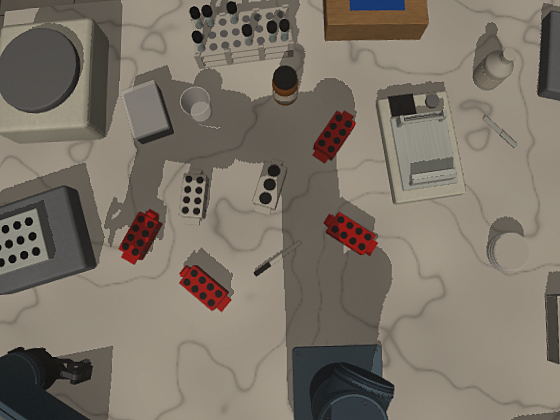

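View pics/side0.png

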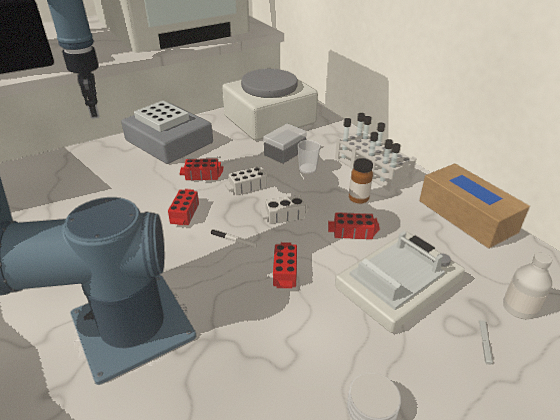

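Candidates in the top view are the white eight-well block (194,194), the white three-well block (269,186), and red blocks at (140,236), (205,287), (351,232) and (334,136). I choose (194,194). The empty mixer is at (422,148), and the grey mixer at (35,240) is occupied. Next is a close crop to check the block and the direction of both.

Run:
```python
from h import *
T=np.load("top0.npz");S=np.load("side0.npz")
r=lambda im,x,y,w,h,W,H:cv2.resize(im[y:y+h,x:x+w],(W,H),interpolation=cv2.INTER_CUBIC)
a=np.hstack([r(T["im"],165,160,60,75,240,300),r(T["im"],370,85,105,125,252,300),r(S["im"],222,155,55,45,300,300*45//55+55)[:300]])
b=r(S["im"],330,225,145,105,a.shape[1]//2,290)
b=np.hstack([b,r(T["im"],370,85,105,125,a.shape[1]-b.shape[1],290)])
cv2.imwrite("pics/crop.png",np.vstack([a,b])[:,:,::-1])
C=cloud("top",T["d"]);Z=C[...,2]
def rect(m,name):
    n,l,s,c=cv2.connectedComponentsWithStats(m.astype(np.uint8))
    for i in range(1,n):
        if s[i,4]>60:
            P=C[l==i];q=cv2.minAreaRect((P[:,:2]*1000).astype(np.float32));print(name,c[i].round(),s[i,4],q,P[:,2].mean().round(4))
m=np.zeros_like(Z,bool);m[160:235,165:225]=1
rect(m&(Z>.036)&(Z<.06),"block top")
rect(m&(Z>.010)&(Z<.035),"block low")
m[:]=0;m[80:215,370:475]=1
for lo,hi in((.045,.062),(.0625,.075),(.078,.084),(.084,.0905),(.091,.094),(.0945,.1),(.1,.13)):rect(m&(Z>lo)&(Z<hi),f"mix {lo}")
```

```text
block top [193. 194.] 1069 ((459.7669982910156, 319.65545654296875), (55.60179901123047, 107.20723724365234), 83.30062103271484) 0.0459
block low [197. 212.] 203 ((437.47076416015625, 303.129638671875), (43.27029037475586, 118.76583862304688), 56.12468338012695) 0.0221
mix 0.045 [421. 146.] 5513 ((559.0888671875, -212.137451171875), (252.303955078125, 168.2284393310547), 6.977987289428711) 0.0522
mix 0.084 [433. 176.] 260 ((478.8135070800781, -221.48757934570312), (22.673847198486328, 99.77251434326172), 7.583413124084473) 0.0881
```

View pics/crop.png

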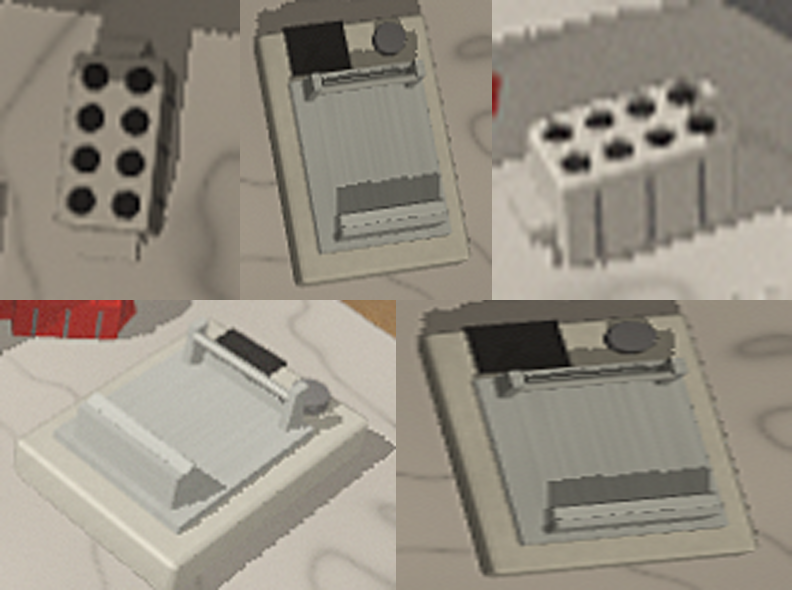

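The crop confirms eight wells. The lip is at the near end (world −x) of the block. On the mixer the rail is at the near end (433,176) and the catch bar at the far end (417,115). Now the finer numbers.

Run:
```python
from h import *
T=np.load("top0.npz");S=np.load("side0.npz")
C=cloud("top",T["d"]);g=T["im"].mean(2)
# wells
m=np.zeros(g.shape,np.uint8);m[168:220,178:210]=(g[168:220,178:210]<70)
n,l,s,c=cv2.connectedComponentsWithStats(m)
w=np.array([ (np.argwhere(l==i)[:,::-1]).mean(0) for i in range(1,n) if s[i,4]>12])
P=plane("top",w,.046)[:,:2];print(len(P),s[1:,4],P.round(4).tolist());
u=np.linalg.svd(P-P.mean(0))[2][0];u*=np.sign(u[0]);print("block",P.mean(0),np.arctan2(u[1],u[0]))
# mixer: fit
for name,F in(("top",T),("side",S)):
    C=cloud(name,F["d"]);Q=C.reshape(-1,3);a=np.radians(7.2)
    e=np.array([np.cos(a),np.sin(a)]);f=np.array([-e[1],e[0]]);o=np.array([.559,-.212])
    x=(Q[:,:2]-o)@e;y=(Q[:,:2]-o)@f;z=Q[:,2]
    k=(abs(y)<.14)&(abs(x)<.14)
    b=k&(z>.045)&(z<.06)&(x<.07)&(x>-.04)&(abs(y)<.05);print(name,"deck z",np.median(z[b]))
    for i in np.arange(-.13,.13,.005):
        q=k&(abs(y+.0)<.03)&(x>=i)&(x<i+.005)
        if q.sum():print(round(i*1000),np.percentile(z[q]*1000,[5,50,95]).round(1),end=' ')
    print()
    for lab,lo,hi in(("rail",-.14,0),("bar",0.02,.13)):
        q=k&(x>lo)&(x<hi)&(z>.082)&(z<.1)
        if q.sum()>5:
            X=np.c_[x[q],y[q]]*1000;A=np.polyfit(X[:,1],X[:,0],1)
            print(lab,q.sum(),np.percentile(X,[1,5,50,95,99],axis=0).round(1).tolist(),"slope",A.round(3),np.percentile(z[q],[5,95]))
```

```text
9 [  7 128  34  39  34  37  35  35  35  39   1] [[0.4497, 0.2899], [0.4935, 0.3287], [0.4904, 0.3033], [0.4689, 0.3314], [0.4663, 0.3058], [0.445, 0.3341], [0.442, 0.3084], [0.4215, 0.3368], [0.4185, 0.3112]]
block [0.45509408 0.31662114] -0.08962558247710276
top deck z 0.05525764255483834
-130 [-2.2 16.3 43.9] -125 [40.5 45.4 50.1] -120 [41.9 46.4 49.9] -115 [42.9 46.2 49.1] -110 [42.3 46.4 49.3] -105 [43.3 46.4 55. ] -100 [49.5 55.8 58.8] -95 [53.4 69.4 91.1] -90 [86.2 89.3 92.6] -85 [84.3 88.1 92.3] -80 [86.1 90.  93.9] -75 [88.4 91.2 96.2] -70 [66.3 85.6 88.3] -65 [51.4 55.7 59.4] -60 [52.5 56.4 58.9] -55 [52.4 55.8 59.1] -50 [51.7 55.1 58. ] -45 [50.9 55.5 58.4] -40 [52.6 55.8 58.4] -35 [51.9 55.1 58.9] -30 [52.5 55.6 58.7] -25 [52.9 55.4 58.8] -20 [52.3 54.9 58.9] -15 [52.4 55.4 58.9] -10 [51.  55.1 59.2] -5 [51.2 54.8 58.2] 0 [50.6 54.8 57.7] 5 [52.  55.6 58.9] 10 [52.4 55.2 58.7] 15 [52.7 55.2 58.7] 20 [52.3 55.3 58.7] 25 [51.9 55.8 58.8] 30 [52.3 55.3 57.6] 35 [52.1 55.7 58.5] 40 [52.3 56.2 92.3] 45 [53.1 87.3 94.1] 50 [51.1 73.3 94.1] 55 [63.1 65.8 72. ] 60 [61.1 75.7 80.3]
[... 1035 characters left out ...]
 [52.5 55.1 56.8] 10 [53.1 54.9 57.5] 15 [53.2 55.1 58.1] 20 [53.3 55.6 56.9] 25 [53.3 55.2 57.6] 30 [53.5 54.6 57.3] 35 [52.6 54.4 56.2] 40 [53.6 56.3 92.6] 45 [54.  87.9 93.2] 50 [53.3 55.4 92.6] 55 [53.8 57.2 70.6] 60 [54.  61.4 69.6] 65 [75.  76.2 77.6] 90 [60.2 60.2 60.2] 95 [45.9 47.9 49.3] 100 [43.8 46.6 59. ] 105 [43.  46.6 49.7] 110 [44.8 46.7 50.6] 115 [44.5 46.3 49. ] 120 [44.2 46.5 49.4] 125 [45.7 46.2 46.7] 
rail 478 [[-93.6, -49.8], [-92.5, -47.3], [-82.9, -2.3], [-72.9, 47.4], [-71.3, 51.3]] slope [-6.0000e-03 -8.3226e+01] [0.08367811 0.09302863]
bar 241 [[42.8, -54.1], [43.9, -53.3], [47.8, -2.8], [60.1, 52.2], [64.4, 55.1]] slope [1.400e-02 4.907e+01] [0.08534398 0.09826301]
```

```bash
cat >> h.py <<'E'
MO=np.array([.5431,-.2140]);MY=.129
F=np.diag([-1.,1,-1])
def tool(yaw,t=0): return R.from_matrix((R.from_euler('z',yaw)*R.from_euler('y',-t)).as_matrix()@F).as_rotvec()
def held(lipx,h,tdeg,G,yoff=0):
    """TCP pose so lip end is at mixer x=lipx and the lower edge h above deck; G=TCP in block frame"""
    t=np.radians(tdeg);B=R.from_euler('z',MY)*R.from_euler('y',-t)
    e=R.from_euler('y',-t)
    org=np.array([lipx,yoff,0])-e.apply([-.066,0,.018]); org[2]=.055+h-e.apply([-.05,0,0])[2]
    o=R.from_euler('z',MY).apply(org)+[*MO,0]
    return o+B.apply(G),tool(MY,t)
E
python3 - <<'E'
from h import *
G=np.array([0,0,.028])
for a in((-.047,.011,22),(-.063,.005,15),(-.066,.001,10)):
    p,o=held(*a,G);print(p.round(3),bot.solve_ik(p,o))
    print(bot.solve_ik(p+[0,0,.12],o))
b=np.array([.4558,.3200]);o=tool(-.111)
bot.move_to([*b,.11],o);bot.move_l([*b,.028],.12)
bot.grab(40);s=bot.get_obs();print(s["t"],s["grip_width"],s["gripper_force"],s["tcp_pos"],s["ft_force"])
bot.move_l([*b,.20],.2);s=bot.get_obs();print(s["t"],s["grip_width"],s["gripper_force"],s["tcp_pos"],s["ft_force"])
a=[]
for n in("top","side"):
    im,d=imaging.get_image(n);np.savez(f"{n}1.npz",im=im,d=d);a.append(im[60:360,40:440])
cv2.imwrite("pics/g1.png",np.hstack(a)[:,:,::-1])
E
```

```text
[ 0.553 -0.213  0.111] [-0.7199705   0.32658212  1.89652111  0.44700373  0.70821559 -2.73129629]
[-0.7199705   0.18012884  1.74959636  0.34551705  0.97949343 -2.58015104]
[ 0.541 -0.214  0.1  ] [-0.6796145   0.35617608  1.84214246  0.26980038  0.77873663 -2.55644392]
[-0.6796145   0.21663279  1.69693957  0.21687045  1.05529776 -2.47027934]
[ 0.54  -0.214  0.092] [-0.64095186  0.39292883  1.786859    0.16268403  0.84248916 -2.44191714]
[-0.64095186  0.25852535  1.64491893  0.13497381  1.11584185 -2.39270205]
2.8917 0.62863247700827 43.52427542209625 [0.45644428 0.32031087 0.02895417] [-1.04206372 -0.33905371  6.22469913]
3.9 0.627865162613228 42.719823718070984 [0.45487318 0.31956987 0.19848277] [ 0.04736796 -0.14359403 -2.76359459]
```

View pics/g1.png

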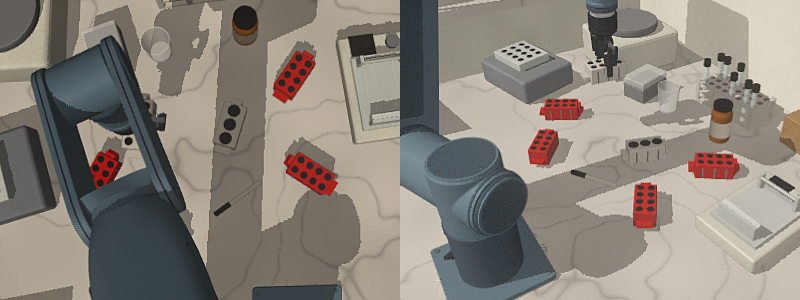

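The block is in the gripper (side view (603,70) in the composite). The arm occludes it from above. I carry it over the mixer tilted at 22° and check the alignment from the side.

```bash
cat >> h.py <<'E'
G=np.array([0,0,.029])
def state(tag=""):
    s=bot.get_obs();Rt=R.from_rotvec(s["eef_rot"]).as_matrix()@F
    M=R.from_euler('z',MY).as_matrix()
    f=lambda b:(M.T@(s["tcp_pos"]+Rt@(np.array(b)-G)-[*MO,0]))*1000
    x=Rt[:,0];print(tag,"t%.2f"%s["t"],"lip",f([-.066,0,.018]).round(1),"edge z",f([-.05,0,0])[2].round(1)-55,"nose",f([.066,0,.025]).round(1),"tilt %.1f yaw %.3f"%(np.degrees(np.arcsin(x[2])),np.arctan2(x[1],x[0])-MY),"F",s["ft_force"].round(1),"T",s["ft_torque"].round(2),"g %.3f"%s["grip_width"])
E
python3 - <<'E'
from h import *
p,o=held(-.047,.012,22,G)
bot.move_to(p+[0,0,.12],o);state("above")
bot.move_l(p+[0,0,.04],.15);state("near")
for n in("top","side"):
    im,d=imaging.get_image(n);np.savez(f"{n}2.npz",im=im,d=d)
    c=im[180:330,310:490] if n=="side" else im[60:230,340:500]
    cv2.imwrite(f"pics/{n}2.png",cv2.resize(c[:,:,::-1],None,fx=4 if n=="side" else 3,fy=4 if n=="side" else 3,interpolation=cv2.INTER_CUBIC)[:600])
E
```

```text
above t5.96 lip [-46.8   0.8 197.6] edge z 131.9 nose [ 73.    0.9 253.5] tilt 22.0 yaw 0.001 F [ 0.3 -0.1 -2.1] T [-0.02  0.32 -0.03] g 0.625
near t6.64 lip [-4.630e+01 -1.000e-01  1.183e+02] edge z 52.599999999999994 nose [ 7.340e+01 -1.000e-01  1.743e+02] tilt 22.0 yaw 0.001 F [ 0.4 -0.6 -2.4] T [-0.02  0.36 -0.05] g 0.626
```

View pics/side2.png

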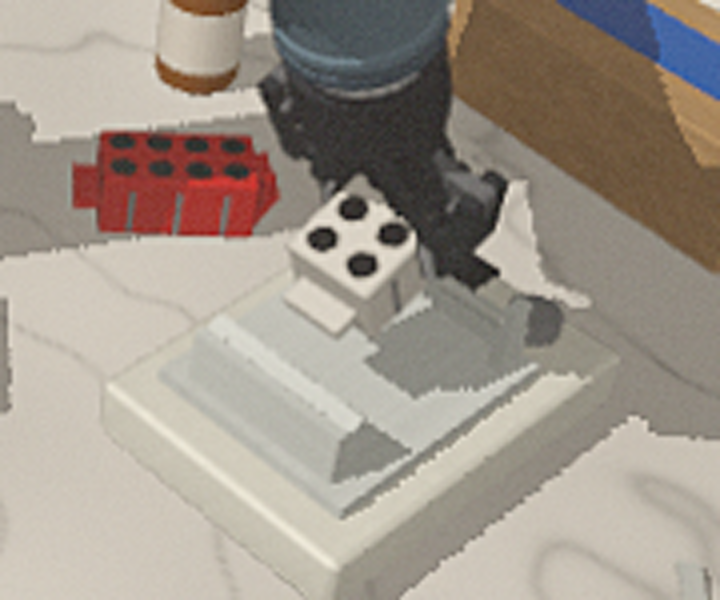

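The side view shows the block held tilted above the deck with its lip (crop (318,305)) facing the rail (crop (285,375)). The visible wells are at crop (352,208), (393,233), (321,238) and (362,264). I use them to check the in-hand pose.

Run:
```python
from h import *
S=np.load("side2.npz");g=S["im"].mean(2)
m=np.zeros(g.shape,np.uint8);m[226:250,385:415]=g[226:250,385:415]<75
n,l,s,c=cv2.connectedComponentsWithStats(m);print(s[1:,4],c[1:].round(1).tolist())
st=bot.get_obs();Rt=R.from_rotvec(st["eef_rot"]).as_matrix()@F
uv=np.array([[352,208],[393,233],[321,238],[362,264]])/4+[310,180]-.4
uv=np.array([min(c[1:].tolist(),key=lambda q:np.hypot(*(np.array(q)-w))) for w in uv])
o,d=rays("side",uv);org=st["tcp_pos"]-Rt@G
ol=Rt.T@(o-org);dl=d@Rt
print(((ol+dl*((.046-ol[2])/dl[:,2])[:,None])*1000).round(1))
```

```text
[ 5 80 31 29 30 30] [[393.8, 226.8], [410.5, 230.0], [397.9, 231.7], [390.3, 239.2], [407.9, 238.1], [400.1, 245.8]]
[[-10.8  15.2  46. ]
 [-10.9 -11.1  46. ]
 [-34.6  15.5  46. ]
 [-35.1 -10.8  46. ]]
```

Run:
```python
from h import *
Y=-.001
def go(x,h,t,v,g=None):
    p,o=held(x,h,t,G,Y);r=bot.move_l(p,v,ori=o,guard=g);state(f"{x} {h} {t} hit={r}");return r
if not go(-.048,.013,22,.08,12):
    if not go(-.060,.010,22,.05,10):
        if not go(-.064,.007,15,.04,10):
            go(-.072,.006,14,.02,6)
n="side";im,d=imaging.get_image(n);np.savez("side3.npz",im=im,d=d)
cv2.imwrite("pics/side3.png",cv2.resize(im[180:330,310:490,::-1],None,fx=4,fy=4,interpolation=cv2.INTER_CUBIC))
```

```text
-0.048 0.013 22 hit=False t7.38 lip [-47.9  -1.2  78.7] edge z 13.0 nose [ 71.9  -1.2 134.7] tilt 22.0 yaw -0.000 F [ 0.6 -0.2 -1.6] T [-0.09  0.32  0.02] g 0.627
-0.06 0.01 22 hit=False t7.78 lip [-60.3  -1.1  75.9] edge z 10.200000000000003 nose [ 59.4  -1.1 131.8] tilt 22.0 yaw -0.001 F [-0.  -0.4 -2.9] T [-0.01  0.28 -0.01] g 0.626
-0.064 0.007 15 hit=False t8.12 lip [-63.   -0.9  75.3] edge z 7.100000000000001 nose [ 62.6  -0.7 116.5] tilt 15.1 yaw 0.002 F [ 0.6 -0.1 -2.6] T [-0.04  0.21 -0.03] g 0.629
-0.072 0.006 14 hit=True t8.40 lip [-66.7  -0.7  74.9] edge z 6.5 nose [ 59.2  -0.9 115.2] tilt 14.7 yaw -0.001 F [ 3.2  0.5 -0.4] T [-0.05 -0.28 -0.03] g 0.626
```

View pics/side3.png

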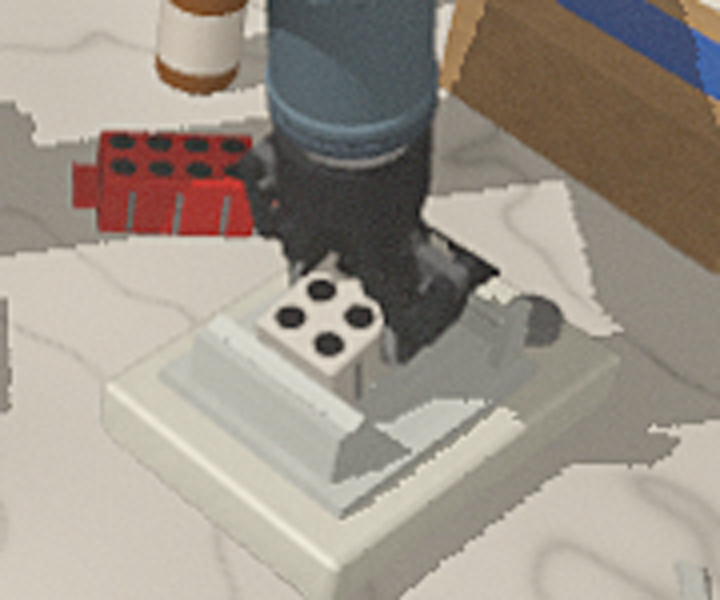

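The lip has disappeared under the flange (crop (300,360)) and the web contact came where predicted. Now I rock down, release and push.

Run:
```python
from h import *
Y=-.001
def go(x,h,t,v,g=None):
    p,o=held(x,h,t,G,Y);r=bot.move_l(p,v,ori=o,guard=g);state(f"{x} {h} {t} hit={r}");return r
go(-.0655,.004,13,.03,12)
go(-.066,.001,10.5,.02,10)
bot.ungrasp();bot.dwell(.2)
s=bot.get_obs();p=s["tcp_pos"];z=R.from_rotvec(s["eef_rot"]).as_matrix()[:,2]
bot.move_l(p-z*.10,.2);state("up")
bot.grab(20)
M=R.from_euler('z',MY)
q=M.apply([.036,-.0,0])+[*MO,.185];bot.move_to(q,tool(MY));state("over")
im,d=imaging.get_image("side");np.savez("side4.npz",im=im,d=d)
cv2.imwrite("pics/side4.png",cv2.resize(im[180:330,310:490,::-1],None,fx=4,fy=4,interpolation=cv2.INTER_CUBIC))
```

```text
-0.0655 0.004 13 hit=False t8.72 lip [-65.9  -0.6  72.5] edge z 3.5 nose [ 61.1  -0.5 108.9] tilt 13.0 yaw 0.001 F [ 1.2  0.2 -2.5] T [-0.02  0.24 -0.04] g 0.625
-0.066 0.001 10.5 hit=False t9.12 lip [-66.1  -0.7  70.5] edge z 0.7000000000000028 nose [ 62.4  -0.7 101.4] tilt 10.5 yaw 0.000 F [-1.1 -0.  -3. ] T [-0.02  0.21 -0.02] g 0.629
up t10.39 lip [-84.6  -0.7 168.5] edge z 98.69999999999999 nose [ 44.   -0.7 199.4] tilt 10.5 yaw -0.000 F [ 0.1  0.1 -0.5] T [-0.04  0.11 -0.  ] g 0.998
over t11.51 lip [-28.3   0.5 173. ] edge z 100.0 nose [103.7   0.8 179.9] tilt -0.0 yaw 0.003 F [-0.7 -0.  -0.8] T [ 0.02 -0.03 -0.02] g 0.001
```

View pics/side4.png

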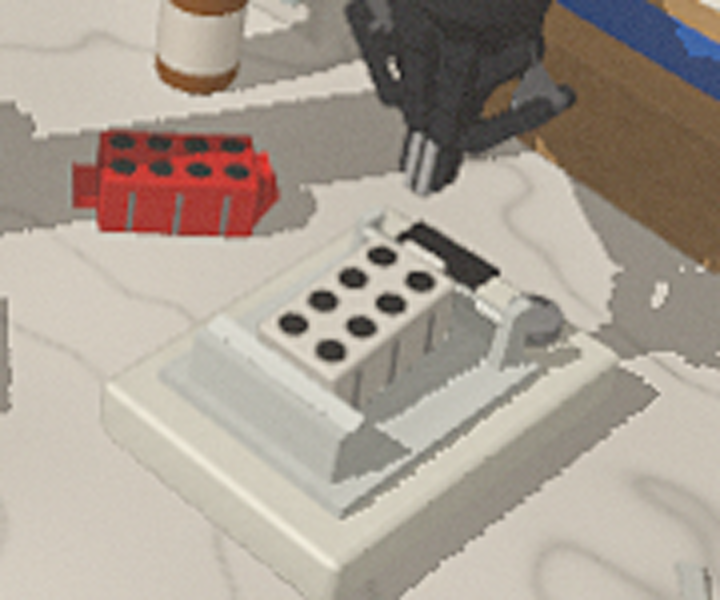

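The block rests with its lip under the rail and its foot on the catch bar (crop (420,255)), still a little tilted. Now I push.

Run:
```python
from h import *
M=R.from_euler('z',MY);q=M.apply([.036,0,0])+[*MO,0]
print(bot.move_l(q+[0,0,.110],.06,guard=3))
s=bot.get_obs();z=s["tcp_pos"][2];f0=s["ft_force"][2]
print(s["t"],z,f0);zt=z
while zt>.114:
    zt-=.002;bot.move_l(q+[0,0,zt],.02);s=bot.get_obs();print(round(s["t"],2),s["tcp_pos"][2].round(4),s["ft_force"].round(1))
    if s["ft_force"][2]>16:break
bot.move_l(q+[0,0,.20],.2)
A=[]
for n in("side","top"):
    im,d=imaging.get_image(n);np.savez(n+"5.npz",im=im,d=d);A.append(cv2.resize((im[190:310,320:480] if n=="side" else im[90:210,360:480])[:,:,::-1],(400,400)))
cv2.imwrite("pics/s5.png",np.hstack(A));print(bot.get_obs()["t"])
```

```text
True
12.425 0.1298249278152142 0.08160131527133933
12.72 0.128 [0.2 0.5 2.9]
12.97 0.1258 [1.2 0.1 2.6]
13.22 0.123 [-0.1  0.2 -0.9]
13.47 0.1214 [-0.7 -0.6  0.5]
13.72 0.1201 [ 1.  -0.1  1.6]
13.97 0.1201 [-4.7  1.6 12.9]
14.22 0.12 [-6.7  4.  24.4]
14.9
```

View pics/s5.png

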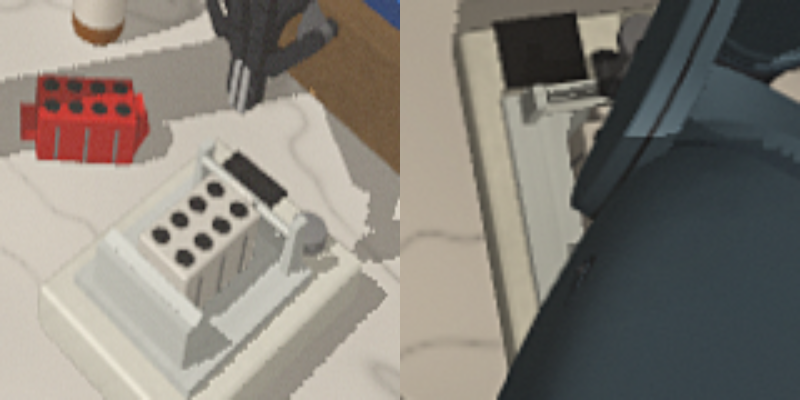

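The push stopped hard at a block top of 0.101 m, and the picture shows the foot below the bar (crop (255,205)). I check level and position by numbers, and hand in if they fit.

Run:
```python
from h import *
S=np.load("side5.npz");C=cloud("side",S["d"]);M=R.from_euler('z',MY).as_matrix()
Q=(C.reshape(-1,3)-[*MO,0])@M
k=(abs(Q[:,0])<.046)&(abs(Q[:,1])<.024)&(Q[:,2]>.09)&(Q[:,2]<.115)
A=np.linalg.lstsq(np.c_[Q[k,:2],np.ones(k.sum())],Q[k,2],rcond=None)[0];print(k.sum(),A)
g=S["im"].mean(2);m=np.zeros(g.shape,np.uint8);m[240:275,375:425]=g[240:275,375:425]<75
n,l,s,c=cv2.connectedComponentsWithStats(m)
w=c[1:][(s[1:,4]>12)&(s[1:,4]<50)];P=(plane("side",w,.101)-[*MO,0])@M*1000;print(P[:,:2].round(1).tolist(),P.mean(0))
ok=len(P)==8 and abs(A[0])<.05 and abs(A[1])<.06 and abs(A[2]-.101)<.003
print(ok)
if ok: print(bot.finish_job())
```

```text
652 [0.00232647 0.00492057 0.10105707]
[[36.2, 13.7], [12.7, 14.4], [35.7, -11.7], [-11.9, 14.2], [12.1, -12.0], [-35.9, 14.7], [-11.7, -11.7], [-35.8, -10.8]] [  0.17319565   1.33938457 101.        ]
True
the job is handed in; nothing more can be done
None
```

The eight-well block is on the mixer and the job is handed in at about 15 s of the 38 s allowed; the last camera check showed it level (under 0.5°), its top at 101 mm, within about 1.5 mm of the deck's middle, and the foot below the catch bar.

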